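Clear a stuck cell from a torch barrel

TASK

A battery cell is stuck in the upright torch barrel held in the clearing stand. Take the long push rod from the wooden rack, gently feel its tip into the off-centre hole of the plate on top of the barrel, push the cell down and out of the bottom so that it drops into the stand's tray, then put the rod back into its hole in the rack. Do not press hard on the plate or ram the cell, do not bump the stand, and leave the short tamper where it stands.

Things in the scene. Friction and masses are not known exactly. Their poses are not given: they have to be found in the camera images.
- stand: clearing stand, fixed: grey tray 110 mm (x) by 100 mm (y), walls 24 mm high, floor 5 mm thick; dark steel uprights at y = +-46 mm carry a clamp bridge along y (30 mm wide, top at z = 67 mm) holding an aluminium torch barrel upright on the centre line from z = 54 to 114 mm, 36 mm outside, bore 28 mm. Origin: centre of the tray's underside; z up.
- mouth (a point): the point on the barrel's axis in the top face of the plate, 118 mm above the bench; axes as stand. The plate: steel, 54 mm square, 4 mm thick, clamped on the barrel's top, with one round hole of 15 mm with a 1 mm chamfer, its centre 5 mm off this point. The plate is clamped turned any way round, so the hole may lie in any direction; no reading tells which.
- cell: steel battery cell, diameter 26 mm, length 35 mm, stuck in the barrel below the plate, its upper end 12 to 26 mm below the plate's top face. Origin at its centre, z along its length. Four sprung contacts in the bore, 42 mm below the plate's top face, grip it: pushing takes about 5 to 16 N, with small jerks. Once its upper end has passed them it drops into the tray.
- rod: push rod, loose, standing in a hole of the rack: steel shaft 12 mm diameter and 85 mm long, then a black collar 34 mm diameter and 5 mm thick (z = 85 to 90 mm), then a black round handle 24 mm diameter and 45 mm long (z = 90 to 135 mm). Origin at the centre of the tip's flat end; z runs from tip to handle, upward as it stands. Mass about 140 g.
- rod_tip (a point): the same point: centre of the rod's flat lower end. Pressed lightly (3 to 5 N) on the plate near the hole, the held rod tips and sinks some tenths of a millimetre deeper than on plain plate; on the hole's chamfer the side force points towards the hole's centre.
- tamper: short tamper, same handle and collar but a shaft of only 45 mm (95 mm long in all), standing in the rack's other hole. Too short for the job. Origin at the centre of its lower end.
- rack: wooden rack block, fixed, 60 mm (x) by 150 mm (y) by 40 mm high. Origin: centre of its underside. Two round holes of 15 mm diameter, 32 mm deep, at y = -40 and +40 mm, loose enough that a rod in them may lean by about 0.05 rad.
- rack_hole0 (a point): centre of the mouth of the rack's hole at y = -40 mm, on the rack's top face 40 mm above the bench; the hole's floor is 8 mm above the bench.
- rack_hole1 (a point): centre of the mouth of the rack's hole at y = +40 mm, on the top face.
Mind the look-alikes: they are no part of the job. What is shaped like the rod but blue or turquoise is not meant.

How it is judged:
By the outcome, as a careful person would: the job done as asked, in the order asked, and still so for the second after the job is handed in, with the robot touching nothing.
It also fails if it takes over 67 s, if anything falls off the work surface, if the arm or the gripper's body presses on something with over 40 N, if the wrist force passes 120 N, or if a joint passes its speed limit or range.

ROBOT

A 6-joint arm with a two-finger parallel gripper is mounted at the origin on the work surface. World frame = base frame: x ahead of the robot, y to its left, z up, the work surface at z = 0. Lengths are in mm, angles in rad, forces in N, time in s.
With the tool pointing down it reaches from about 350 to 875 mm from the base axis. Payload 4.2 kg.
Tool frame: the origin (TCP) lies midway between the tips of the shut fingers; the grasp point (between the pads) lies 19 mm behind it; z points along the fingers, y is the line along which they close (so a half turn about z gives the same grasp; the last joint's range is limited). The gripper opens to 85 mm and grips with 20 to 120 N. Pads are 22 mm wide; open, the fingers measure 114 mm over their backs; the gripper's body (76 mm by 85 mm) begins 54 mm behind the grasp point. The pads swing forward as they close: fully open they stand 13 mm farther back than shut.
Start: joints at [1.473, 0.385, 0.008, 0, -1.194, -0.259], TCP at [218.266, 585.627, 231.312] pointing down, gripper open.
Joint ranges: [-3.14, 3.14], [-1.21, 2.06], [-1.07, 1.41], [-3.16, 2.05], [-2.99, -0.16], [-3.1, 3.1]. Speed limits (rad/s): [2.79, 2.79, 3.14, 3.14, 3.14, 3.14].

INTERFACE

Orientations are given as a unit quaternion [x, y, z, w].
In Python, from bench import arm gives the robot as it stands.
- The arm moves only by the tool send_rows, never from a script. Its argument "targets" is a list of rows, each an object of numbers: "gripper": the gripper command: -1 is fully open, 1 is shut, values between are in proportion; "x", "y", "z": the shift along the tool's x, y, z in cm; "ax", "ay", "az": the turn, a rotation vector about the tool's x, y, z in degrees. A call has 1 to 5 rows; each row shifts and turns the commanded pose from where the row before left it, along the tool's axes as they then stand; what a row does not reach is not made up. A row lasts 1/12 s, in which the tool goes at most 41.7 mm and 7.16 degrees, less where a joint would pass 70% of its speed; a pose out of reach is approached as far as the arm can. A call is refused whole if a number of a shift passes 4.17 or a number of a turn 7.16, either way. A call with a gripper value outside its range is refused whole. The fingers move at their own pace and stop on an object; the grip force is fixed at half the most. Time passes only in rows, so rows that do not move let the fingers close. It gives the time, the measured TCP pose, the force, the opening and the grip force at its end, in the units of the state.
- arm.read_state(): the state, without advancing time (a new reading comes with each control period).
- arm.get_image(name): name is "scene" or "top" or "wrist"; returns (picture, depth): 400x640x3 uint8, red, green, blue; 400x640 float32, mm along the optical axis (not along the pixel's ray), 0 where there is no reading.
- arm.camera_model(name): a dict with "fx", "fy", "cx", "cy" (pixels), "distortion" ([k1, k2, p1, p2, k3] as OpenCV has them; the pictures are not rectified), "cam_to_world" (4x4, takes a point from camera to world coordinates). Camera axes: x right, y down, z forward; pixel columns grow to the right and rows downward; lengths in mm; the calibration is good to about 2 mm. A picture is of the moment at which its call begins: read the wrist's pose just before it. camera_model takes no time and is no camera call; for the wrist camera it gives the pose at the moment of the call.
- arm.job_done(): hands the job in; it is judged then, once.
Trained networks look in the newest picture that a camera, given by its name, has taken for a name from the list of things; names that differ only in an ending like _2 or _b are one class to them, and where a whole thing is asked for, a point or a joint stands for the part that bears it (a point fixed in the world has none). Each returns a list of dicts, best first, with "score" (0 to 1); they miss things now and then, are a little off and sometimes report something else, mostly with a low value. They report only what shows in the picture. A call takes as long as a camera call. They do not tell look-alikes from the thing itself.
- arm.boxes_of(camera, thing): "rect" ([left, top, width, height] in pixels, round what is visible of it).
The state is a dict: "clock": time; "joints": joint angles; "joint_vel": joint speeds; "joint_efforts": joint torques, N m; "position": TCP position; "ee_rot": TCP orientation; "contact_force": force on the tool from outside, world axes, zero at the start; "wrist_torque": the same for the moment, N m; "gripper_width": finger opening in mm; "grasp_force": force on a finger pad.
Only numpy, scipy, OpenCV 4.12 (cv2) and the standard library are available. Lean on these libraries where they do the work, as an engineer would, in place of code of your own. Each camera call takes 0.05 s, during which the arm holds its last target. There are 200 camera calls.

## Working session

There is one attempt and no reset: what is moved stays moved. The work goes in short steps, Python scripts to look and compute and a tool call to move; the robot and the scene stay as the last step left them, time stands still between calls to the robot, and variables do not carry over. Pictures are saved under pics/ and viewed, at most 10 in all, crops included, and the job is handed in when it is done.

Besides the shell and the picture viewer there is one more tool, called by a JSON object that holds its "api" and its "payload". send_rows: Moves the arm, as the interface text tells. Its arguments: {"type":"object","properties":{"targets":{"type":"array"}},"required":["targets"]}

```bash
ls; mkdir -p pics; python3 - <<'E'
from bench import arm
import cv2,numpy as np
s=arm.read_state();print({k:np.round(v,3).tolist() for k,v in s.items()})
ims=[]
for n in("scene","top"):
    im,d=arm.get_image(n);np.savez('%s.npz'%n,im=im,d=d)
    cm=arm.camera_model(n);print(n,cm['fx'],cm['cx'],cm['cy'],cm['distortion'],np.round(cm['cam_to_world'],3).tolist())
    for t in("rod","tamper","rack","stand"):
        print(t,[(np.round(b['rect']).tolist(),round(b['score'],2)) for b in arm.boxes_of(n,t)[:3]])
    cv2.imwrite('pics/%s0.png'%n,im[:,:,::-1])
E
```

```text
pics
{'clock': 0.0, 'joints': [1.473, 0.386, 0.007, -0.001, -1.194, -0.259], 'joint_vel': [-0.001, -0.001, 0.0, -0.002, 0.001, 0.0], 'joint_efforts': [-0.001, -39.23, 18.84, 4.186, -0.005, -0.0], 'position': [218.082, 585.078, 230.219], 'ee_rot': [0.984, -0.178, -0.0, 0.001], 'contact_force': [-0.298, 0.06, 0.406], 'wrist_torque': [-0.034, -0.032, 0.028], 'grasp_force': 0.0, 'gripper_width': 85.366}
scene 463.74519260327656 315.8704713100912 204.1933626288945 [-0.03665742  0.          0.          0.          0.        ] [[-0.772, 0.54, -0.337, 894.555], [0.636, 0.663, -0.395, 398.949], [0.01, -0.519, -0.855, 921.496], [0.0, 0.0, 0.0, 1.0]]
rod [([270.0, 159.0, 16.0, 33.0], 0.89), ([274.0, 204.0, 20.0, 38.0], 0.83), ([226.0, 174.0, 14.0, 38.0], 0.74)]
tamper [([264.0, 134.0, 18.0, 30.0], 0.75), ([360.0, 230.0, 70.0, 67.0], 0.62)]
rack [([260.0, 147.0, 34.0, 67.0], 0.92)]
stand [([359.0, 227.0, 70.0, 71.0], 0.95), ([269.0, 157.0, 21.0, 33.0], 0.39)]
top 443.6808985079609 317.2181432077505 202.39210053740035 [-0.01062847  0.          0.          0.          0.        ] [[0.027, -0.995, 0.092, 524.892], [-1.0, -0.026, 0.009, 26.08], [-0.007, -0.092, -0.996, 799.355], [0.0, 0.0, 0.0, 1.0]]
rod [([392.0, 202.0, 20.0, 20.0], 0.94), ([326.0, 163.0, 24.0, 19.0], 0.91), ([402.0, 136.0, 26.0, 27.0], 0.79)]
tamper [([423.0, 225.0, 32.0, 19.0], 0.97)]
rack [([364.0, 188.0, 98.0, 75.0], 0.6)]
stand [([183.0, 217.0, 75.0, 79.0], 0.58), ([390.0, 199.0, 21.0, 23.0], 0.25)]
```

```bash
python3 - <<'E'
import cv2,numpy as np
a=np.load('scene.npz')['im'][110:310,200:450,::-1];b=np.load('top.npz')['im'][120:310,170:480,::-1]
a=cv2.resize(a,None,fx=1.6,fy=1.6*1,interpolation=cv2.INTER_CUBIC);b=cv2.resize(b,None,fx=1.2,fy=1.2)
b=cv2.resize(np.load('top.npz')['im'][120:310,170:480,::-1],None,fx=2.5,fy=2.5,interpolation=cv2.INTER_CUBIC)
cv2.imwrite('pics/b.png',b);cv2.imwrite('pics/a.png',cv2.resize(a,None,fx=1.8,fy=1.8))
E
```

```text
(no output)
```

View pics/b.png

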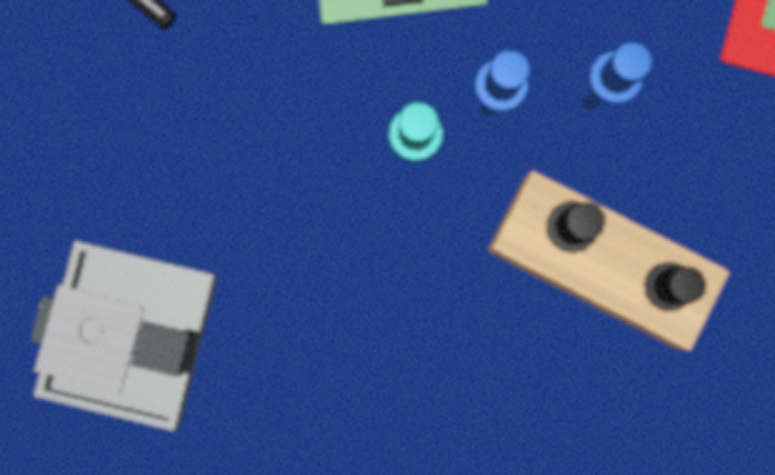

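View pics/a.png

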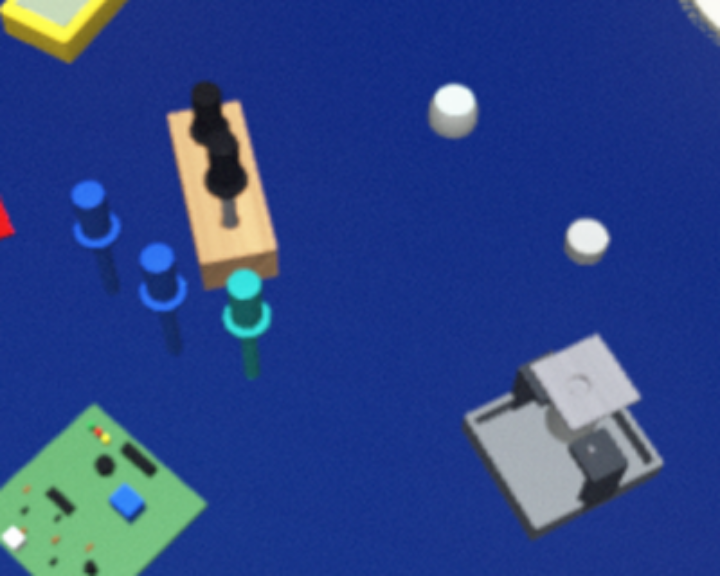

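The black tool nearest the stand (top crop (575,225); a shaft is visible in the scene view at (228,210)) is the long rod. The plate is at top crop (90,335), with a faint ring on it. Next I'll get positions from depth.

```bash
cat > h.py <<'E'
from bench import arm
import cv2,numpy as np
from scipy.spatial.transform import Rotation as R
def cloud(n,im=None,d=None,cm=None):
    cm=cm or arm.camera_model(n)
    if im is None: im,d=arm.get_image(n)
    v,u=np.mgrid[:400,:640]
    K=np.array([[cm['fx'],0,cm['cx']],[0,cm['fy'],cm['cy']],[0,0,1]])
    p=cv2.undistortPoints(np.stack([u,v],-1).reshape(-1,1,2).astype(np.float32),K,np.array(cm['distortion'])).reshape(400,640,2)
    P=np.dstack([p[...,0]*d,p[...,1]*d,d]);M=np.array(cm['cam_to_world'])
    W=P@M[:3,:3].T+M[:3,3]; W[d<=0]=np.nan
    return im,W
def rect(Wp):
    q=Wp[:,:2].astype(np.float32);r=cv2.minAreaRect(q);return np.round(r[0],1),np.round(r[1],1),round(r[2],1)
E
python3 - <<'E'
from h import *
for n in("top","scene"):
    f=np.load(n+'.npz');im,W=cloud(n,f['im'],f['d'])
    hsv=cv2.cvtColor(im,cv2.COLOR_RGB2HSV).astype(int);z=W[...,2]
    blk=(hsv[...,2]<90)&(hsv[...,1]<120); 
    x0,y0,x1,y1={'top':(360,180,470,270),'scene':(255,125,300,220)}[n]
    roi=np.zeros_like(blk);roi[y0:y1,x0:x1]=1
    for lo,hi in((138,150),(88,101),(98,110),(50,62)):
        m=roi&blk&(z>lo)&(z<hi)
        if m.sum()>5:print(n,lo,m.sum(),np.round(np.median(W[m],0),1),rect(W[m]))
    w=roi&(hsv[...,1]>50)&(hsv[...,2]>110)&(hsv[...,0]<30)&(abs(z-40)<6)
    if w.sum()>20:print('rack',w.sum(),np.nanmedian(z[w]),rect(W[w]))
    x0,y0,x1,y1={'top':(175,205,265,305),'scene':(350,220,440,305)}[n]
    roi[:]=0;roi[y0:y1,x0:x1]=1
    for lo,hi in((110,126),(60,74),(-3,9),(20,28)):
        m=roi&(z>lo)&(z<hi)&(hsv[...,1]<90)
        print('stand',lo,m.sum(),np.round(np.nanmedian(W[m],0),1),rect(W[m]))
E
```

```text
top 138 139 [580.8 -96.8 143.3] (array([579.2, -95.6]), array([20.8, 19.9]), 2.5)
top 88 91 [570.  -95.4  97.7] (array([ 562.6, -127.6]), array([100. ,  26.4]), 59.9)
top 98 192 [ 548.1 -163.7  103.1] (array([ 562.7, -129.2]), array([102.5,  25.6]), 61.8)
top 50 67 [ 545.6 -159.4   58.4] (array([ 545.6, -164. ]), array([26.9, 19.5]), 3.7)
rack 2277 40.31642229883266 (array([ 563. , -132.9]), array([149.5,  60. ]), 64.1)
stand 110 1205 [500.9 201.2 118.5] (array([502.3, 201.2]), array([55. , 54.5]), 77.2)
stand 60 464 [498.7 171.2  67.4] (array([502.5, 200.8]), array([100.1,  30. ]), 78.0)
stand -3 1498 [525.3 193.2   5.3] (array([502.1, 207.5]), array([112.4, 116.2]), 77.7)
stand 20 579 [494.6 191.8  24.4] (array([502.3, 200.9]), array([100.4, 110.2]), 78.0)
scene 138 90 [582.9 -95.2 143.1] (array([583.1, -96.6]), array([21.6, 23. ]), 1.8)
scene 88 84 [574.5 -93.1  97.5] (array([ 566.9, -122.5]), array([94.9, 29.4]), 61.7)
scene 98 125 [ 557.2 -156.9  102.8] (array([ 568. , -129.4]), array([105.7,  28.9]), 67.0)
scene 50 22 [ 558.  -166.3   57.9] (array([ 547.5, -166.3]), array([17.8, 29.2]), 69.2)
rack 948 40.22229324352611 (array([ 564.5, -133.7]), array([154.,  60.]), 64.1)
stand 110 693 [503.  202.6 118.2] (array([503.1, 200.9]), array([55.6, 55.7]), 78.1)
stand 60 370 [511.2 226.8  66.9] (array([505.4, 201. ]), array([100.8,  33.4]), 79.4)
stand -3 991 [519.1 201.8   5.2] (array([486.8, 192.2]), array([122.2, 138.8]), 78.2)
stand 20 329 [536.3 216.8  23.8] (array([503.2, 200.3]), array([100.9, 111.9]), 77.9)
```

```bash
cat >> h.py <<'E'
def plan(target,yaw=None,n=5,step=None):
    """yaw: world angle (deg) of tool y; prints rows in tool axes (cm, deg)"""
    s=arm.read_state();p=np.array(s['position']);r=R.from_quat(s['ee_rot'])
    y=r.as_matrix()[:,1];cur=np.degrees(np.arctan2(y[1],y[0]))
    print('pos',p.round(1),'yaw',round(cur,2),'tilt',np.degrees(r.as_matrix()[:2,2]).round(2),'t',round(s['clock'],2),'F',np.round(s['contact_force'],1),'w',round(s['gripper_width'],1))
    dyaw=0 if yaw is None else (yaw-cur+180)%360-180
    d=(np.array(target)-p)/n/10
    for k in range(n):
        a=R.from_euler('z',dyaw*k/n,degrees=True)*r
        print(np.round(a.inv().apply(d),2).tolist(),'az',round(-dyaw/n,2))
E
python3 -c "
from h import *
plan((480,215,330),-206,14)
f=np.load('top.npz');im,W=cloud('top',f['im'],f['d'])
m=abs(W[...,2]-118)<8
import numpy as np
v,u=np.mgrid[215:290,180:235]
q=W[215:290,180:235]
k=(np.hypot(q[...,0]-502.4,q[...,1]-201)<16)
g=cv2.cvtColor(im,cv2.COLOR_RGB2GRAY)[215:290,180:235]
for a,b in zip(q[k],g[k]):
  if b<np.median(g[k])-8 or a[2]<112: print(a.round(0).tolist(),b,end=' ')
print(np.median(g[k]))
"
```

```text
pos [218.2 585.6 231.3] yaw -110.44 tilt [-0.   -0.01] t 0.5 F [-0.5  0.8  0.7] w 85.5
[2.68, 1.83, -0.71] az 6.83
[2.87, 1.5, -0.71] az 6.83
[3.03, 1.14, -0.71] az 6.83
[3.15, 0.78, -0.71] az 6.83
[3.22, 0.4, -0.71] az 6.83
[3.24, 0.01, -0.71] az 6.83
[3.22, -0.37, -0.71] az 6.83
[3.15, -0.75, -0.71] az 6.83
[3.04, -1.12, -0.71] az 6.83
[2.88, -1.48, -0.71] az 6.83
[2.69, -1.81, -0.71] az 6.83
[2.45, -2.12, -0.71] az 6.83
[2.19, -2.39, -0.71] az 6.83
[1.89, -2.64, -0.71] az 6.83
[515.0, 202.0, 118.0] 176 [515.0, 201.0, 117.0] 176 [514.0, 192.0, 5.0] 176 [514.0, 191.0, 4.0] 183 [513.0, 207.0, 101.0] 183 [513.0, 205.0, 100.0] 184 [513.0, 204.0, 101.0] 186 [513.0, 201.0, 103.0] 186 [513.0, 200.0, 101.0] 186 [512.0, 191.0, 9.0] 149 [512.0, 190.0, 5.0] 156 [512.0, 189.0, 5.0] 165 [512.0, 206.0, 120.0] 174 [511.0, 208.0, 102.0] 184 [511.0, 207.0, 101.0] 189 [511.0, 205.0, 102.0] 188 [511.0, 204.0, 101.0] 188 [512.0, 202.0, 101.0] 187 [512.0, 200.0, 102.0] 187 [512.0, 198.0, 103.0] 185 [511.0, 194.0, 5.0] 135 [510.0, 208.0, 118.0] 177 [510.0, 207.0, 117.0] 167 [510.0, 209.0, 103.0] 182 [51
[... 1043 characters left out ...]
, 206.0, 118.0] 167 [504.0, 209.0, 102.0] 177 [504.0, 207.0, 103.0] 185 [504.0, 205.0, 104.0] 189 [504.0, 205.0, 101.0] 189 [504.0, 202.0, 104.0] 189 [504.0, 201.0, 103.0] 187 [504.0, 200.0, 103.0] 185 [504.0, 198.0, 103.0] 186 [502.0, 206.0, 118.0] 172 [502.0, 206.0, 115.0] 171 [502.0, 208.0, 99.0] 178 [502.0, 205.0, 105.0] 184 [502.0, 204.0, 103.0] 187 [502.0, 202.0, 104.0] 185 [502.0, 201.0, 103.0] 186 [502.0, 200.0, 102.0] 184 [502.0, 198.0, 103.0] 186 [501.0, 205.0, 116.0] 172 [501.0, 205.0, 112.0] 168 [501.0, 206.0, 102.0] 175 [501.0, 204.0, 103.0] 183 [501.0, 202.0, 104.0] 184 [501.0, 201.0, 103.0] 184 [501.0, 199.0, 103.0] 184 [500.0, 203.0, 119.0] 176 [500.0, 202.0, 117.0] 175 186.0
```

{"api": "send_rows", "payload": {"targets": [{"gripper":-1,"x":2.68,"y":1.83,"z":-0.7,"az":6.83},{"gripper":-1,"x":2.87,"y":1.5,"z":-0.7,"az":6.83},{"gripper":-1,"x":3.03,"y":1.14,"z":-0.7,"az":6.83},{"gripper":-1,"x":3.15,"y":0.78,"z":-0.7,"az":6.83},{"gripper":-1,"x":3.22,"y":0.4,"z":-0.7,"az":6.83}]}}

```text
$.targets[0]: bad value
```

{"api": "send_rows", "payload": {"targets": [{"gripper":-1,"x":3.24,"y":0,"z":-0.7,"az":6.83},{"gripper":-1,"x":3.22,"y":-0.37,"z":-0.7,"az":6.83},{"gripper":-1,"x":3.15,"y":-0.75,"z":-0.7,"az":6.83},{"gripper":-1,"x":3.04,"y":-1.12,"z":-0.7,"az":6.83},{"gripper":-1,"x":2.88,"y":-1.48,"z":-0.7,"az":6.83}]}}

```text
$.targets[0]: bad value
```

{"api": "send_rows", "payload": {"targets": [{"gripper":-1,"x":2.69,"y":-1.81,"z":-0.7,"az":6.83},{"gripper":-1,"x":2.45,"y":-2.12,"z":-0.7,"az":6.83},{"gripper":-1,"x":2.19,"y":-2.39,"z":-0.7,"az":6.83},{"gripper":-1,"x":1.89,"y":-2.64,"z":-0.7,"az":6.83},{"gripper":-1}]}}

```text
$.targets[0]: bad value
```

```bash
python3 -c "
from h import *
plan((580.7,-97,200),-206,9)
im,W=cloud('wrist');cv2.imwrite('pics/w1.png',im[:,:,::-1]);np.savez('w1.npz',im=im,W=W)
z=W[...,2]
c=np.array([502.4,201]);D=np.hypot(W[...,0]-c[0],W[...,1]-c[1])
m=(D<45)&(abs(z-118)<5);print(m.sum(),np.nanmedian(z[m]))
if m.sum()>100:
  print(rect(W[m]));v,u=np.where(m);print(u.min(),u.max(),v.min(),v.max())
h=(D<16)&(z<112)&(z>85);print(h.sum(),np.nanmedian(W[h],0) if h.any() else '')
print(arm.camera_model('wrist')['cam_to_world'].round(2).tolist() if hasattr(arm.camera_model('wrist')['cam_to_world'],'round') else '')
"
```

```text
pos [218.2 585.6 231.3] yaw -110.44 tilt [-0.   -0.01] t 0.5 F [-0.5  0.8  0.7] w 85.5
[6.42, 5.7, 0.35] az 10.62
[7.36, 4.42, 0.35] az 10.62
[8.05, 2.99, 0.35] az 10.62
[8.46, 1.45, 0.35] az 10.62
[8.59, -0.13, 0.35] az 10.62
[8.41, -1.71, 0.35] az 10.62
[7.96, -3.23, 0.35] az 10.62
[7.22, -4.64, 0.35] az 10.62
[6.24, -5.89, 0.35] az 10.62
0 nan
0 
[[-0.35, -0.89, -0.28, 290.93], [-0.94, 0.33, 0.11, 558.28], [-0.0, 0.3, -0.95, 373.86], [0.0, 0.0, 0.0, 1.0]]
  return np.nanmean(a, axis, out=out, keepdims=keepdims)
```

View pics/w1.png

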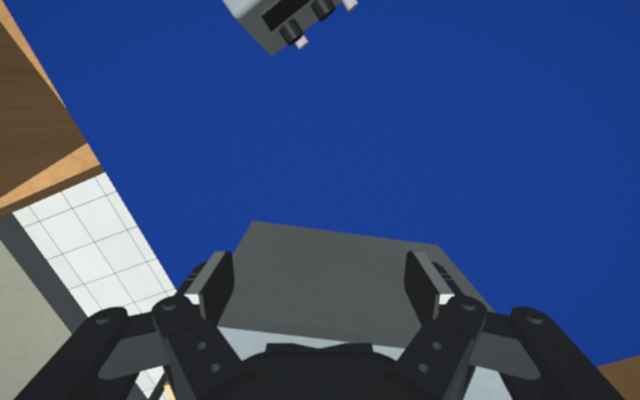

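The start view shows only a grey box under the gripper and nothing for the job. The rows were refused, probably because keys were missing.

{"api": "send_rows", "payload": {"targets": [{"gripper":-1,"x":2.68,"y":1.83,"z":-0.7,"ax":0,"ay":0,"az":6.83},{"gripper":-1,"x":2.87,"y":1.5,"z":-0.7,"ax":0,"ay":0,"az":6.83},{"gripper":-1,"x":3.03,"y":1.14,"z":-0.7,"ax":0,"ay":0,"az":6.83},{"gripper":-1,"x":3.15,"y":0.78,"z":-0.7,"ax":0,"ay":0,"az":6.83},{"gripper":-1,"x":3.22,"y":0.4,"z":-0.7,"ax":0,"ay":0,"az":6.83}]}}

```text
clock: 0.97
position: [312.3, 451.8, 266.8]
ee_rot: [0.887, -0.461, 0.0, -0.0]
contact_force: [0.7, 0.3, 0.7]
gripper_width: 85.5
grasp_force: 0.0
```

{"api": "send_rows", "payload": {"targets": [{"gripper":-1,"x":3.24,"y":0,"z":-0.7,"ax":0,"ay":0,"az":6.83},{"gripper":-1,"x":3.22,"y":-0.37,"z":-0.7,"ax":0,"ay":0,"az":6.83},{"gripper":-1,"x":3.15,"y":-0.75,"z":-0.7,"ax":0,"ay":0,"az":6.83},{"gripper":-1,"x":3.04,"y":-1.12,"z":-0.7,"ax":0,"ay":0,"az":6.83},{"gripper":-1,"x":2.88,"y":-1.48,"z":-0.7,"ax":0,"ay":0,"az":6.83}]}}

```text
clock: 1.38
position: [405.7, 319.4, 302.0]
ee_rot: [0.713, -0.701, -0.0, -0.0]
contact_force: [0.4, -0.2, 0.1]
gripper_width: 85.2
grasp_force: 0.0
```

{"api": "send_rows", "payload": {"targets": [{"gripper":-1,"x":2.69,"y":-1.81,"z":-0.7,"ax":0,"ay":0,"az":6.83},{"gripper":-1,"x":2.45,"y":-2.12,"z":-0.7,"ax":0,"ay":0,"az":6.83},{"gripper":-1,"x":2.19,"y":-2.39,"z":-0.7,"ax":0,"ay":0,"az":6.83},{"gripper":-1,"x":1.89,"y":-2.64,"z":-0.7,"ax":0,"ay":0,"az":6.83},{"gripper":-1,"x":0,"y":0,"z":0,"ax":0,"ay":0,"az":0}]}}

```text
clock: 1.8
position: [482.4, 211.5, 331.0]
ee_rot: [-0.526, 0.851, -0.001, 0.001]
contact_force: [-0.0, 0.2, -0.1]
gripper_width: 85.5
grasp_force: 0.0
```

```bash
cat > look.py <<'E'
from h import *
import warnings;warnings.simplefilter('ignore')
im,W=cloud('wrist');np.savez('w2.npz',im=im,W=W);z=W[...,2]
c=np.array([502.4,201]);D=np.hypot(W[...,0]-c[0],W[...,1]-c[1])
m=(D<45)&(abs(z-118)<5);print(m.sum(),np.nanmedian(z[m]))
if m.sum()>100:
  print(rect(W[m]));v,u=np.where(m);print(u.min(),u.max(),v.min(),v.max())
h=(D<16)&(z<112)&(z>85);print(h.sum(),np.nanmedian(W[h],0),rect(W[h]) if h.any() else '')
v,u=np.where(h);print(u.mean(),v.mean())
E
python3 -c "
from h import *
plan((580.7,-97,200),-206,9)
import look
"
```

```text
pos [482.4 211.5 331. ] yaw 153.43 tilt [0.17 0.03] t 1.8 F [-0.   0.2 -0.1] w 85.5
[2.58, -2.51, 1.46] az -0.06
[2.58, -2.5, 1.46] az -0.06
[2.58, -2.5, 1.46] az -0.06
[2.59, -2.5, 1.46] az -0.06
[2.59, -2.49, 1.46] az -0.06
[2.59, -2.49, 1.46] az -0.06
[2.6, -2.49, 1.46] az -0.06
[2.6, -2.49, 1.46] az -0.06
[2.6, -2.48, 1.46] az -0.06
1802 117.99208575079996
(array([503.9, 200.8]), array([54.5, 54.1]), 77.2)
274 326 144 196
104 [511.04045045 201.73598325 101.15631539] (array([511.1, 201.5]), array([13.7, 14.7]), 69.9)
296.6442307692308 171.19230769230768
```

```bash
cat > hole.py <<'E'
from h import *
import warnings;warnings.simplefilter('ignore')
for n in('top','scene','wrist'):
    C=np.array(arm.camera_model(n)['cam_to_world'])[:3,3]
    if n=='wrist': W=np.load('w2.npz')['W']
    else: f=np.load(n+'.npz');W=cloud(n,f['im'],f['d'])[1]
    Q=C+(W-C)*((118-C[2])/(W[...,2]-C[2]))[...,None]
    D=np.hypot(Q[...,0]-503,Q[...,1]-201);z=W[...,2]
    pl=(D<42)&(abs(z-118)<4);r=rect(W[pl])
    h=(np.hypot(Q[...,0]-r[0][0],Q[...,1]-r[0][1])<17)&(z<113)
    print(n,r,'hole',h.sum(),Q[h].mean(0)[:2].round(1),rect(Q[h]),'offset',(Q[h].mean(0)[:2]-r[0]).round(1),'cellz',np.nanmedian(z[h&(z>80)]).round(1))
E
python3 hole.py
```

```text
top (array([502.3, 201.2]), array([55. , 54.5]), 77.2) hole 68 [507.1 199.2] (array([507.2, 199. ]), array([12.2, 12.4]), 1.6) offset [ 4.8 -2. ] cellz 102.7
scene (array([503.1, 200.9]), array([55.6, 55.7]), 78.0) hole 38 [509.2 200.3] (array([509.3, 200.2]), array([11.8, 13.7]), 20.5) offset [ 6.1 -0.6] cellz 102.8
wrist (array([503.9, 200.8]), array([54.5, 54.1]), 77.2) hole 104 [508.1 199.1] (array([508.2, 198.9]), array([12.6, 13.6]), 63.5) offset [ 4.2 -1.7] cellz 101.2
```

{"api": "send_rows", "payload": {"targets": [{"gripper":-1,"x":2.58,"y":-2.5,"z":1.0,"ax":0,"ay":0,"az":0},{"gripper":-1,"x":2.58,"y":-2.5,"z":1.0,"ax":0,"ay":0,"az":0},{"gripper":-1,"x":2.58,"y":-2.5,"z":1.0,"ax":0,"ay":0,"az":0},{"gripper":-1,"x":2.58,"y":-2.5,"z":1.0,"ax":0,"ay":0,"az":0},{"gripper":-1,"x":2.58,"y":-2.5,"z":1.0,"ax":0,"ay":0,"az":0}]}}

```text
clock: 2.27
position: [535.3, 43.4, 278.8]
ee_rot: [-0.531, 0.848, 0.0, 0.0]
contact_force: [0.3, 0.1, -0.0]
gripper_width: 85.4
grasp_force: 0.0
```

{"api": "send_rows", "payload": {"targets": [{"gripper":-1,"x":2.6,"y":-2.5,"z":1.0,"ax":0,"ay":0,"az":0},{"gripper":-1,"x":2.6,"y":-2.5,"z":1.0,"ax":0,"ay":0,"az":0},{"gripper":-1,"x":2.6,"y":-2.5,"z":1.0,"ax":0,"ay":0,"az":0},{"gripper":-1,"x":2.6,"y":-2.5,"z":1.0,"ax":0,"ay":0,"az":0},{"gripper":-1,"x":0,"y":0,"z":0,"ax":0,"ay":0,"az":0}]}}

```text
clock: 2.68
position: [579.4, -97.0, 236.0]
ee_rot: [-0.528, 0.849, 0.001, -0.002]
contact_force: [1.9, 0.5, 0.0]
gripper_width: 85.3
grasp_force: 0.0
```

```bash
cat > rodlook.py <<'E'
from h import *
im,W=cloud('wrist');z=W[...,2];D=np.hypot(W[...,0]-580.7,W[...,1]+97)
for lo,hi in((139,148),(90,101)):
    m=(D<30)&(z>lo)&(z<hi)
    if m.sum()>10: print(lo,m.sum(),np.nanmedian(W[m],0).round(1),rect(W[m]))
E
python3 -c "
from h import *
plan((580.7,-97,102),-206,8)
import rodlook"
```

```text
pos [579.4 -97.  236. ] yaw 153.72 tilt [-0.29 -0.03] t 2.68 F [1.9 0.5 0. ] w 85.3
[-0.01, -0.02, 1.67] az -0.04
[-0.01, -0.02, 1.67] az -0.04
[-0.01, -0.02, 1.67] az -0.04
[-0.01, -0.02, 1.67] az -0.04
[-0.01, -0.02, 1.67] az -0.04
[-0.01, -0.02, 1.67] az -0.04
[-0.01, -0.02, 1.67] az -0.04
[-0.01, -0.02, 1.67] az -0.04
139 589 [581.6 -98.7 142.9] (array([582., -98.]), array([23. , 22.9]), 10.7)
90 319 [ 575.2 -106.5   97.9] (array([ 579.9, -101.4]), array([25. , 32.9]), 64.3)
```

{"api": "send_rows", "payload": {"targets": [{"gripper":-1,"x":0,"y":-0.1,"z":2.7,"ax":0,"ay":0,"az":0},{"gripper":-1,"x":0,"y":-0.05,"z":2.7,"ax":0,"ay":0,"az":0},{"gripper":-1,"x":0,"y":0,"z":2.7,"ax":0,"ay":0,"az":0},{"gripper":-1,"x":0,"y":0,"z":2.7,"ax":0,"ay":0,"az":0},{"gripper":-1,"x":0,"y":0,"z":2.5,"ax":0,"ay":0,"az":0}]}}

```text
clock: 3.15
position: [580.7, -92.2, 105.4]
ee_rot: [-0.531, 0.848, 0.0, 0.0]
contact_force: [0.3, 0.2, 0.4]
gripper_width: 85.6
grasp_force: 0.0
```

{"api": "send_rows", "payload": {"targets": [{"gripper":0,"x":0,"y":0,"z":0,"ax":0,"ay":0,"az":0},{"gripper":0,"x":0,"y":0,"z":0,"ax":0,"ay":0,"az":0},{"gripper":0,"x":0,"y":0,"z":0,"ax":0,"ay":0,"az":0}]}}

```text
clock: 3.4
position: [582.3, -93.1, 108.2]
ee_rot: [-0.53, 0.848, -0.001, 0.001]
contact_force: [0.4, -0.4, 0.3]
gripper_width: 51.6
grasp_force: 0.0
```

```bash
python3 -c "
from h import *
plan((581,-97.5,102),-206,1)"
```

```text
pos [582.3 -93.1 108.2] yaw 154.06 tilt [ 0.17 -0.02] t 3.4 F [ 0.4 -0.4  0.3] w 51.6
[0.45, -0.07, 0.61] az 0.06
```

{"api": "send_rows", "payload": {"targets": [{"gripper":0,"x":0.45,"y":-0.07,"z":0.5,"ax":0,"ay":0,"az":0},{"gripper":0,"x":0,"y":0,"z":0,"ax":0,"ay":0,"az":0},{"gripper":0,"x":0,"y":0,"z":0,"ax":0,"ay":0,"az":0}]}}

```text
clock: 3.65
position: [579.9, -98.5, 102.3]
ee_rot: [-0.529, 0.848, -0.0, 0.001]
contact_force: [0.5, 0.1, -0.3]
gripper_width: 42.8
grasp_force: 0.0
```

{"api": "send_rows", "payload": {"targets": [{"gripper":1,"x":0,"y":0,"z":0,"ax":0,"ay":0,"az":0},{"gripper":1,"x":0,"y":0,"z":0,"ax":0,"ay":0,"az":0},{"gripper":1,"x":0,"y":0,"z":0,"ax":0,"ay":0,"az":0},{"gripper":1,"x":0,"y":0,"z":0,"ax":0,"ay":0,"az":0},{"gripper":1,"x":0,"y":0,"z":0,"ax":0,"ay":0,"az":0}]}}

```text
clock: 4.07
position: [580.2, -98.5, 102.1]
ee_rot: [-0.53, 0.848, -0.001, 0.001]
contact_force: [-0.7, 0.7, 5.4]
gripper_width: 22.7
grasp_force: 58.5
```

{"api": "send_rows", "payload": {"targets": [{"gripper":1,"x":0,"y":0,"z":-0.5,"ax":0,"ay":0,"az":0},{"gripper":1,"x":0,"y":0,"z":-0.5,"ax":0,"ay":0,"az":0},{"gripper":1,"x":0,"y":0,"z":0,"ax":0,"ay":0,"az":0}]}}

```text
clock: 4.32
position: [579.8, -98.3, 111.9]
ee_rot: [-0.529, 0.848, -0.0, 0.0]
contact_force: [0.1, -0.4, -1.9]
gripper_width: 22.8
grasp_force: 58.8
```

{"api": "send_rows", "payload": {"targets": [{"gripper":1,"x":0,"y":0,"z":-2,"ax":0,"ay":0,"az":0},{"gripper":1,"x":0,"y":0,"z":-3,"ax":0,"ay":0,"az":0},{"gripper":1,"x":0,"y":0,"z":-3,"ax":0,"ay":0,"az":0},{"gripper":1,"x":0,"y":0,"z":-3,"ax":0,"ay":0,"az":0},{"gripper":1,"x":0,"y":0,"z":-2,"ax":0,"ay":0,"az":0}]}}

```text
clock: 4.73
position: [580.2, -98.4, 244.2]
ee_rot: [-0.53, 0.848, -0.001, 0.001]
contact_force: [1.2, -0.8, -1.5]
gripper_width: 22.5
grasp_force: 59.8
```

```bash
python3 -c "
from h import *
plan((507.5,199.5,237),-206,9)
a=arm.get_image('scene')[0];b=arm.get_image('top')[0]
cv2.imwrite('pics/c.png',cv2.resize(a[60:260,180:400,::-1],None,fx=2.8,fy=2.8))
"
```

```text
pos [580.2 -98.4 244.2] yaw 153.95 tilt [ 0.17 -0.01] t 4.73 F [ 1.2 -0.8 -1.5] w 22.5
[-2.62, 2.18, 0.08] az -0.01
[-2.62, 2.18, 0.08] az -0.01
[-2.62, 2.18, 0.08] az -0.01
[-2.62, 2.18, 0.08] az -0.01
[-2.62, 2.18, 0.08] az -0.01
[-2.62, 2.18, 0.08] az -0.01
[-2.62, 2.18, 0.08] az -0.01
[-2.62, 2.18, 0.08] az -0.01
[-2.62, 2.18, 0.08] az -0.01
```

View pics/c.png

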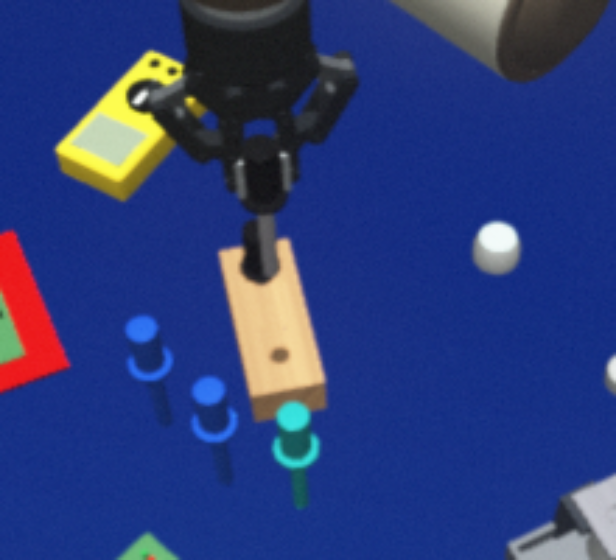

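The rod is held (shaft at (268,245)), its hole is empty at (280,355), and the tamper is still in place. Next I move over the stand.

{"api": "send_rows", "payload": {"targets": [{"gripper":1,"x":-1.5,"y":1.2,"z":0,"ax":0,"ay":0,"az":0},{"gripper":1,"x":-2.7,"y":2.3,"z":0.1,"ax":0,"ay":0,"az":0},{"gripper":1,"x":-2.9,"y":2.4,"z":0.1,"ax":0,"ay":0,"az":0},{"gripper":1,"x":-2.9,"y":2.4,"z":0,"ax":0,"ay":0,"az":0},{"gripper":1,"x":-2.9,"y":2.4,"z":0,"ax":0,"ay":0,"az":0}]}}

```text
clock: 5.25
position: [538.5, 65.7, 237.4]
ee_rot: [-0.529, 0.849, 0.001, -0.002]
contact_force: [0.5, -0.1, -1.1]
gripper_width: 22.6
grasp_force: 59.9
```

{"api": "send_rows", "payload": {"targets": [{"gripper":1,"x":-2.9,"y":2.4,"z":0,"ax":0,"ay":0,"az":0},{"gripper":1,"x":-2.9,"y":2.4,"z":0,"ax":0,"ay":0,"az":0},{"gripper":1,"x":-2.5,"y":2.2,"z":0,"ax":0,"ay":0,"az":0},{"gripper":1,"x":-1.8,"y":1.6,"z":0,"ax":0,"ay":0,"az":0},{"gripper":1,"x":-0.6,"y":0.4,"z":0,"ax":0,"ay":0,"az":0}]}}

```text
clock: 5.67
position: [504.5, 202.9, 237.6]
ee_rot: [-0.531, 0.847, 0.0, -0.001]
contact_force: [0.8, 0.6, -1.6]
gripper_width: 22.2
grasp_force: 59.8
```

{"api": "send_rows", "payload": {"targets": [{"gripper":1,"x":0,"y":0,"z":0,"ax":0,"ay":0,"az":0},{"gripper":1,"x":0,"y":0,"z":0,"ax":0,"ay":0,"az":0}]}}

```text
clock: 5.83
position: [505.8, 199.8, 238.2]
ee_rot: [-0.53, 0.848, -0.0, -0.001]
contact_force: [0.4, -0.4, -1.3]
gripper_width: 23.0
grasp_force: 59.8
```

```bash
cat > tip.py <<'E'
from h import *
import warnings;warnings.simplefilter('ignore')
p=np.array(arm.read_state()['position'])
for n in('scene','wrist'):
    cm=arm.camera_model(n);im,W=cloud(n);C=np.array(cm['cam_to_world'])[:3,3]
    D=np.hypot(W[...,0]-p[0],W[...,1]-p[1]);z=W[...,2]-p[2]
    m=(D<14)&(z<-11)&(z>-93)
    print(n,m.sum())
    if m.sum()<20: continue
    q=W[m];lo=np.percentile(q[:,2],1);print('zmin',(lo-p[2]).round(1))
    for a in range(-95,-10,20):
        k=(q[:,2]-p[2]>a)&(q[:,2]-p[2]<a+20)
        if k.sum()<8: continue
        c=np.median(q[k],0);d=(c-C)[:2];d/=np.linalg.norm(d)
        # centre lies ~5 mm behind visible surface; also fit circle of r=6
        from scipy.optimize import least_squares
        f=least_squares(lambda t:np.hypot(q[k][:,0]-t[0],q[k][:,1]-t[1])-6,c[:2]+5*d,loss='soft_l1')
        print(a+10,k.sum(),'surf+5',(c[:2]+5*d-p[:2]).round(1),'circ',(f.x-p[:2]).round(1))
E
python3 tip.py; python3 -c "
from h import *
plan((507.5,199.5,232),-206,1)"
```

```text
scene 118
zmin -90.5
-85 28 surf+5 [1.4 1.5] circ [0.9 1.2]
-65 38 surf+5 [1.  1.2] circ [0.7 1. ]
-45 39 surf+5 [0.4 1.8] circ [0.6 0.9]
-25 13 surf+5 [1.7 2. ] circ [0.8 0.9]
wrist 378
zmin -91.9
-85 95 surf+5 [ 1.8 -0.2] circ [2.  0.4]
-65 130 surf+5 [ 1.7 -0.1] circ [2.  0.4]
-45 152 surf+5 [ 1.8 -0.3] circ [2.  0.4]
pos [506.2 199.  238.7] yaw 153.86 tilt [-0.07 -0.05] t 5.93 F [ 0.6 -1.  -1.5] w 22.7
[-0.1, -0.09, 0.67] az -0.14
```

{"api": "send_rows", "payload": {"targets": [{"gripper":1,"x":0.03,"y":-0.05,"z":0.8,"ax":0,"ay":0,"az":0},{"gripper":1,"x":0,"y":0,"z":0.8,"ax":0,"ay":0,"az":0},{"gripper":1,"x":0,"y":0,"z":0.6,"ax":0,"ay":0,"az":0},{"gripper":1,"x":0,"y":0,"z":0,"ax":0,"ay":0,"az":0},{"gripper":1,"x":0,"y":0,"z":0,"ax":0,"ay":0,"az":0}]}}

```text
clock: 6.35
position: [506.5, 199.1, 216.5]
ee_rot: [-0.529, 0.849, -0.0, -0.001]
contact_force: [0.0, 1.6, -0.8]
gripper_width: 23.0
grasp_force: 59.8
```

{"api": "send_rows", "payload": {"targets": [{"gripper":1,"x":0,"y":0,"z":0.1,"ax":0,"ay":0,"az":0},{"gripper":1,"x":0,"y":0,"z":0.1,"ax":0,"ay":0,"az":0},{"gripper":1,"x":0,"y":0,"z":0.1,"ax":0,"ay":0,"az":0},{"gripper":1,"x":0,"y":0,"z":0,"ax":0,"ay":0,"az":0}]}}

```text
clock: 6.68
position: [506.6, 199.8, 214.3]
ee_rot: [-0.53, 0.848, 0.0, 0.0]
contact_force: [-0.1, 0.1, -1.3]
gripper_width: 22.5
grasp_force: 59.8
```

{"api": "send_rows", "payload": {"targets": [{"gripper":1,"x":0.05,"y":0,"z":0.1,"ax":0,"ay":0,"az":0},{"gripper":1,"x":0,"y":0,"z":0.05,"ax":0,"ay":0,"az":0},{"gripper":1,"x":0,"y":0,"z":0,"ax":0,"ay":0,"az":0}]}}

```text
clock: 6.93
position: [506.3, 199.2, 212.7]
ee_rot: [-0.529, 0.848, 0.0, -0.0]
contact_force: [1.2, 0.9, -1.3]
gripper_width: 22.9
grasp_force: 59.8
```

{"api": "send_rows", "payload": {"targets": [{"gripper":1,"x":0,"y":0,"z":0.05,"ax":0,"ay":0,"az":0},{"gripper":1,"x":0,"y":0,"z":0.05,"ax":0,"ay":0,"az":0},{"gripper":1,"x":0,"y":0,"z":0,"ax":0,"ay":0,"az":0}]}}

```text
clock: 7.18
position: [506.4, 199.3, 211.7]
ee_rot: [-0.529, 0.848, 0.0, -0.0]
contact_force: [0.5, -0.2, -1.1]
gripper_width: 22.8
grasp_force: 59.8
```

{"api": "send_rows", "payload": {"targets": [{"gripper":1,"x":0,"y":0,"z":0.05,"ax":0,"ay":0,"az":0},{"gripper":1,"x":0,"y":0,"z":0,"ax":0,"ay":0,"az":0}]}}

```text
clock: 7.35
position: [506.4, 199.3, 211.2]
ee_rot: [-0.529, 0.848, 0.0, -0.0]
contact_force: [0.0, -0.6, -1.7]
gripper_width: 22.9
grasp_force: 59.8
```

No contact yet. Continue feeling down in half-millimetre steps.

{"api": "send_rows", "payload": {"targets": [{"gripper":1,"x":0,"y":0,"z":0.05,"ax":0,"ay":0,"az":0},{"gripper":1,"x":0,"y":0,"z":0,"ax":0,"ay":0,"az":0}]}}

```text
clock: 7.52
position: [506.4, 199.3, 210.7]
ee_rot: [-0.529, 0.848, 0.0, -0.0]
contact_force: [-0.2, -0.4, -0.8]
gripper_width: 22.9
grasp_force: 59.8
```

{"api": "send_rows", "payload": {"targets": [{"gripper":1,"x":0,"y":0,"z":0.05,"ax":0,"ay":0,"az":0},{"gripper":1,"x":0,"y":0,"z":0,"ax":0,"ay":0,"az":0}]}}

```text
clock: 7.68
position: [506.4, 199.2, 210.2]
ee_rot: [-0.529, 0.848, 0.0, -0.0]
contact_force: [-0.3, 0.1, -1.7]
gripper_width: 22.6
grasp_force: 59.8
```

{"api": "send_rows", "payload": {"targets": [{"gripper":1,"x":0,"y":0,"z":0.05,"ax":0,"ay":0,"az":0},{"gripper":1,"x":0,"y":0,"z":0,"ax":0,"ay":0,"az":0}]}}

```text
clock: 7.85
position: [506.4, 199.2, 209.7]
ee_rot: [-0.529, 0.848, 0.0, -0.0]
contact_force: [0.5, -0.9, -0.9]
gripper_width: 22.9
grasp_force: 59.8
```

{"api": "send_rows", "payload": {"targets": [{"gripper":1,"x":0,"y":0,"z":0.05,"ax":0,"ay":0,"az":0},{"gripper":1,"x":0,"y":0,"z":0,"ax":0,"ay":0,"az":0}]}}

```text
clock: 8.02
position: [506.4, 199.3, 209.2]
ee_rot: [-0.529, 0.848, 0.0, -0.0]
contact_force: [-0.2, 0.2, -1.7]
gripper_width: 22.8
grasp_force: 59.8
```

{"api": "send_rows", "payload": {"targets": [{"gripper":1,"x":0,"y":0,"z":0.05,"ax":0,"ay":0,"az":0},{"gripper":1,"x":0,"y":0,"z":0.05,"ax":0,"ay":0,"az":0},{"gripper":1,"x":0,"y":0,"z":0,"ax":0,"ay":0,"az":0}]}}

```text
clock: 8.27
position: [506.3, 199.2, 208.2]
ee_rot: [-0.529, 0.848, 0.0, -0.0]
contact_force: [-0.1, -0.2, -1.7]
gripper_width: 22.7
grasp_force: 59.8
```

{"api": "send_rows", "payload": {"targets": [{"gripper":1,"x":0,"y":0,"z":0.05,"ax":0,"ay":0,"az":0},{"gripper":1,"x":0,"y":0,"z":0.05,"ax":0,"ay":0,"az":0},{"gripper":1,"x":0,"y":0,"z":0,"ax":0,"ay":0,"az":0}]}}

```text
clock: 8.52
position: [506.3, 199.2, 207.2]
ee_rot: [-0.529, 0.848, 0.0, -0.0]
contact_force: [-0.9, 0.5, -1.9]
gripper_width: 22.8
grasp_force: 59.8
```

{"api": "send_rows", "payload": {"targets": [{"gripper":1,"x":0,"y":0,"z":0.1,"ax":0,"ay":0,"az":0},{"gripper":1,"x":0,"y":0,"z":0.1,"ax":0,"ay":0,"az":0},{"gripper":1,"x":0,"y":0,"z":0,"ax":0,"ay":0,"az":0}]}}

```text
clock: 8.77
position: [506.3, 199.2, 205.0]
ee_rot: [-0.529, 0.848, 0.0, -0.0]
contact_force: [-0.8, 0.3, -0.7]
gripper_width: 22.8
grasp_force: 59.8
```

The tip is in the hole. I'll go on down to the cell, slowing near it.

{"api": "send_rows", "payload": {"targets": [{"gripper":1,"x":0,"y":0,"z":0.1,"ax":0,"ay":0,"az":0},{"gripper":1,"x":0,"y":0,"z":0.1,"ax":0,"ay":0,"az":0},{"gripper":1,"x":0,"y":0,"z":0.1,"ax":0,"ay":0,"az":0},{"gripper":1,"x":0,"y":0,"z":0.1,"ax":0,"ay":0,"az":0},{"gripper":1,"x":0,"y":0,"z":0.1,"ax":0,"ay":0,"az":0}]}}

```text
clock: 9.18
position: [506.4, 199.3, 200.2]
ee_rot: [-0.529, 0.848, -0.0, -0.0]
contact_force: [1.1, -0.9, -1.4]
gripper_width: 22.7
grasp_force: 59.8
```

{"api": "send_rows", "payload": {"targets": [{"gripper":1,"x":0,"y":0,"z":0.05,"ax":0,"ay":0,"az":0},{"gripper":1,"x":0,"y":0,"z":0.05,"ax":0,"ay":0,"az":0},{"gripper":1,"x":0,"y":0,"z":0.05,"ax":0,"ay":0,"az":0},{"gripper":1,"x":0,"y":0,"z":0.05,"ax":0,"ay":0,"az":0}]}}

```text
clock: 9.52
position: [506.4, 199.3, 198.3]
ee_rot: [-0.529, 0.848, -0.0, 0.0]
contact_force: [0.0, 0.7, -1.5]
gripper_width: 22.6
grasp_force: 59.8
```

{"api": "send_rows", "payload": {"targets": [{"gripper":1,"x":0,"y":0,"z":0.05,"ax":0,"ay":0,"az":0},{"gripper":1,"x":0,"y":0,"z":0.05,"ax":0,"ay":0,"az":0},{"gripper":1,"x":0,"y":0,"z":0.05,"ax":0,"ay":0,"az":0}]}}

```text
clock: 9.77
position: [506.4, 199.3, 196.8]
ee_rot: [-0.529, 0.848, -0.0, 0.0]
contact_force: [-0.1, 0.0, -1.6]
gripper_width: 22.7
grasp_force: 59.8
```

{"api": "send_rows", "payload": {"targets": [{"gripper":1,"x":0,"y":0,"z":0.05,"ax":0,"ay":0,"az":0},{"gripper":1,"x":0,"y":0,"z":0.05,"ax":0,"ay":0,"az":0},{"gripper":1,"x":0,"y":0,"z":0.05,"ax":0,"ay":0,"az":0}]}}

```text
clock: 10.02
position: [506.4, 199.3, 195.3]
ee_rot: [-0.529, 0.848, 0.0, 0.0]
contact_force: [-0.3, 0.4, -0.6]
gripper_width: 22.9
grasp_force: 59.8
```

{"api": "send_rows", "payload": {"targets": [{"gripper":1,"x":0,"y":0,"z":0.05,"ax":0,"ay":0,"az":0},{"gripper":1,"x":0,"y":0,"z":0.05,"ax":0,"ay":0,"az":0},{"gripper":1,"x":0,"y":0,"z":0.05,"ax":0,"ay":0,"az":0}]}}

```text
clock: 10.27
position: [506.8, 199.4, 195.0]
ee_rot: [-0.53, 0.848, -0.0, 0.001]
contact_force: [-1.5, -0.0, 6.3]
gripper_width: 23.0
grasp_force: 60.6
```

{"api": "send_rows", "payload": {"targets": [{"gripper":1,"x":0,"y":0,"z":0.1,"ax":0,"ay":0,"az":0},{"gripper":1,"x":0,"y":0,"z":0.1,"ax":0,"ay":0,"az":0},{"gripper":1,"x":0,"y":0,"z":0.1,"ax":0,"ay":0,"az":0}]}}

```text
clock: 10.52
position: [507.6, 199.5, 193.2]
ee_rot: [-0.53, 0.848, -0.001, 0.002]
contact_force: [-1.3, -1.0, 9.1]
gripper_width: 22.6
grasp_force: 60.8
```

The cell was met at TCP z ≈ 195 and is moving at about 9 N. I'll keep pushing steadily.

{"api": "send_rows", "payload": {"targets": [{"gripper":1,"x":0,"y":0,"z":0.1,"ax":0,"ay":0,"az":0},{"gripper":1,"x":0,"y":0,"z":0.1,"ax":0,"ay":0,"az":0},{"gripper":1,"x":0,"y":0,"z":0.1,"ax":0,"ay":0,"az":0},{"gripper":1,"x":0,"y":0,"z":0.1,"ax":0,"ay":0,"az":0},{"gripper":1,"x":0,"y":0,"z":0.1,"ax":0,"ay":0,"az":0}]}}

```text
clock: 10.93
position: [507.8, 199.6, 188.8]
ee_rot: [-0.53, 0.848, -0.001, 0.002]
contact_force: [-2.2, -0.7, 11.5]
gripper_width: 22.4
grasp_force: 61.0
```

{"api": "send_rows", "payload": {"targets": [{"gripper":1,"x":0,"y":0,"z":0.1,"ax":0,"ay":0,"az":0},{"gripper":1,"x":0,"y":0,"z":0.1,"ax":0,"ay":0,"az":0},{"gripper":1,"x":0,"y":0,"z":0.1,"ax":0,"ay":0,"az":0},{"gripper":1,"x":0,"y":0,"z":0.1,"ax":0,"ay":0,"az":0},{"gripper":1,"x":0,"y":0,"z":0.1,"ax":0,"ay":0,"az":0}]}}

```text
clock: 11.35
position: [508.0, 199.7, 184.4]
ee_rot: [-0.53, 0.848, -0.001, 0.002]
contact_force: [-2.5, -1.1, 13.6]
gripper_width: 22.8
grasp_force: 61.3
```

{"api": "send_rows", "payload": {"targets": [{"gripper":1,"x":0,"y":0,"z":0.1,"ax":0,"ay":0,"az":0},{"gripper":1,"x":0,"y":0,"z":0.1,"ax":0,"ay":0,"az":0},{"gripper":1,"x":0,"y":0,"z":0.1,"ax":0,"ay":0,"az":0},{"gripper":1,"x":0,"y":0,"z":0.1,"ax":0,"ay":0,"az":0},{"gripper":1,"x":0,"y":0,"z":0.1,"ax":0,"ay":0,"az":0}]}}

```text
clock: 11.77
position: [508.1, 199.8, 180.5]
ee_rot: [-0.53, 0.848, -0.001, 0.003]
contact_force: [-4.2, -1.2, 14.6]
gripper_width: 22.7
grasp_force: 61.5
```

{"api": "send_rows", "payload": {"targets": [{"gripper":1,"x":0,"y":0,"z":0.1,"ax":0,"ay":0,"az":0},{"gripper":1,"x":0,"y":0,"z":0.1,"ax":0,"ay":0,"az":0},{"gripper":1,"x":0,"y":0,"z":0.1,"ax":0,"ay":0,"az":0},{"gripper":1,"x":0,"y":0,"z":0.1,"ax":0,"ay":0,"az":0},{"gripper":1,"x":0,"y":0,"z":0.1,"ax":0,"ay":0,"az":0}]}}

```text
clock: 12.18
position: [507.9, 199.7, 174.4]
ee_rot: [-0.53, 0.848, -0.001, 0.002]
contact_force: [-3.6, -1.6, 14.4]
gripper_width: 22.6
grasp_force: 61.3
```

{"api": "send_rows", "payload": {"targets": [{"gripper":1,"x":0,"y":0.03,"z":0.1,"ax":0,"ay":0,"az":0},{"gripper":1,"x":0,"y":0.03,"z":0.1,"ax":0,"ay":0,"az":0},{"gripper":1,"x":0,"y":0,"z":0.1,"ax":0,"ay":0,"az":0},{"gripper":1,"x":0,"y":0,"z":0.1,"ax":0,"ay":0,"az":0}]}}

```text
clock: 12.52
position: [507.5, 199.9, 170.6]
ee_rot: [-0.53, 0.848, -0.001, 0.002]
contact_force: [-3.1, -0.5, 14.9]
gripper_width: 22.6
grasp_force: 61.3
```

{"api": "send_rows", "payload": {"targets": [{"gripper":1,"x":0,"y":0,"z":0.1,"ax":0,"ay":0,"az":0},{"gripper":1,"x":0,"y":0,"z":0.1,"ax":0,"ay":0,"az":0},{"gripper":1,"x":0,"y":0,"z":0.1,"ax":0,"ay":0,"az":0},{"gripper":1,"x":0,"y":0,"z":0,"ax":0,"ay":0,"az":0}]}}

```text
clock: 12.85
position: [505.6, 199.4, 163.0]
ee_rot: [-0.529, 0.848, -0.0, -0.001]
contact_force: [-0.2, -0.1, -2.0]
gripper_width: 23.0
grasp_force: 59.8
```

```bash
python3 -c "
from h import *
plan((506.3,199.0,243),-206,5)
a=arm.get_image('scene')[0]
print([(np.round(b['rect']).tolist(),round(b['score'],2)) for b in arm.boxes_of('scene','cell')[:3]])
cv2.imwrite('pics/d.png',cv2.resize(a[150:310,320:470,::-1],None,fx=3.5,fy=3.5,interpolation=cv2.INTER_CUBIC))
"
```

```text
pos [505.6 199.4 163. ] yaw 153.93 tilt [-0.05 -0.03] t 12.85 F [-0.2 -0.1 -2. ] w 23.0
[0.0, -0.01, -1.6] az -0.01
[0.0, -0.01, -1.6] az -0.01
[0.0, -0.01, -1.6] az -0.01
[0.0, -0.01, -1.6] az -0.01
[0.0, -0.01, -1.6] az -0.01
[([389.0, 260.0, 9.0, 10.0], 0.57), ([257.0, 149.0, 39.0, 60.0], 0.19)]
```

View pics/d.png

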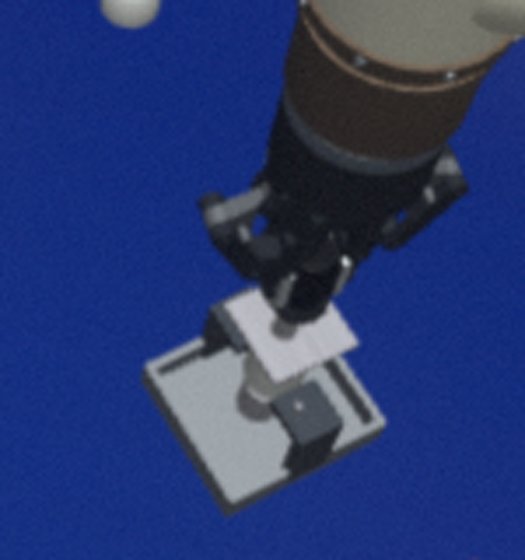

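The rod is through the plate and the cell stands in the tray below the barrel (258,400). Withdrawing straight up.

{"api": "send_rows", "payload": {"targets": [{"gripper":1,"x":0,"y":-0.06,"z":-0.5,"ax":0,"ay":0,"az":0},{"gripper":1,"x":0,"y":0,"z":-1,"ax":0,"ay":0,"az":0},{"gripper":1,"x":0,"y":0,"z":-1.2,"ax":0,"ay":0,"az":0},{"gripper":1,"x":0,"y":0,"z":-1.2,"ax":0,"ay":0,"az":0},{"gripper":1,"x":0,"y":0,"z":-1.2,"ax":0,"ay":0,"az":0}]}}

```text
clock: 13.37
position: [506.5, 199.3, 216.3]
ee_rot: [-0.53, 0.848, -0.0, 0.0]
contact_force: [0.7, -0.0, -0.6]
gripper_width: 22.8
grasp_force: 59.6
```

{"api": "send_rows", "payload": {"targets": [{"gripper":1,"x":0,"y":0,"z":-1.5,"ax":0,"ay":0,"az":0},{"gripper":1,"x":0,"y":0,"z":-1.5,"ax":0,"ay":0,"az":0},{"gripper":1,"x":0,"y":0,"z":0,"ax":0,"ay":0,"az":0},{"gripper":1,"x":0,"y":0,"z":0,"ax":0,"ay":0,"az":0}]}}

```text
clock: 13.7
position: [506.6, 199.6, 246.0]
ee_rot: [-0.529, 0.848, 0.0, 0.001]
contact_force: [0.0, 0.6, -1.4]
gripper_width: 22.1
grasp_force: 59.6
```

```bash
python3 tip.py; python3 -c "
from h import *
plan((580.1,-98.5,242),153.95,10)"
```

```text
scene 123
zmin -91.4
-85 32 surf+5 [1.4 2.2] circ [1.  1.3]
-65 37 surf+5 [1.1 1.5] circ [0.9 1.2]
-45 37 surf+5 [1.1 1. ] circ [1.  1.1]
-25 17 surf+5 [1.6 2. ] circ [0.8 1.1]
wrist 369
zmin -92.4
-85 94 surf+5 [0.3 0.1] circ [1.2 0.6]
-65 136 surf+5 [1. 0.] circ [1.2 0.7]
-45 139 surf+5 [ 1. -0.] circ [1.2 0.7]
pos [505.8 199.  244.1] yaw 153.92 tilt [-0.09 -0.02] t 13.8 F [-0.1  0.1 -1.1] w 22.7
[2.35, -1.98, 0.02] az -0.0
[2.35, -1.98, 0.02] az -0.0
[2.35, -1.98, 0.02] az -0.0
[2.35, -1.98, 0.02] az -0.0
[2.35, -1.98, 0.02] az -0.0
[2.35, -1.97, 0.02] az -0.0
[2.35, -1.97, 0.02] az -0.0
[2.35, -1.97, 0.02] az -0.0
[2.35, -1.97, 0.02] az -0.0
[2.35, -1.97, 0.02] az -0.0
```

{"api": "send_rows", "payload": {"targets": [{"gripper":1,"x":1.35,"y":-1.1,"z":0,"ax":0,"ay":0,"az":0},{"gripper":1,"x":2.7,"y":-2.3,"z":0,"ax":0,"ay":0,"az":0},{"gripper":1,"x":2.8,"y":-2.4,"z":0,"ax":0,"ay":0,"az":0},{"gripper":1,"x":2.8,"y":-2.4,"z":0,"ax":0,"ay":0,"az":0},{"gripper":1,"x":2.8,"y":-2.4,"z":0,"ax":0,"ay":0,"az":0}]}}

```text
clock: 14.22
position: [546.4, 39.4, 243.6]
ee_rot: [-0.53, 0.848, 0.0, -0.001]
contact_force: [0.8, -0.2, -1.1]
gripper_width: 22.9
grasp_force: 59.7
```

{"api": "send_rows", "payload": {"targets": [{"gripper":1,"x":2.8,"y":-2.4,"z":0,"ax":0,"ay":0,"az":0},{"gripper":1,"x":2.8,"y":-2.4,"z":0,"ax":0,"ay":0,"az":0},{"gripper":1,"x":2.8,"y":-2.4,"z":0,"ax":0,"ay":0,"az":0},{"gripper":1,"x":2.0,"y":-1.6,"z":0,"ax":0,"ay":0,"az":0},{"gripper":1,"x":0.6,"y":-0.4,"z":0,"ax":0,"ay":0,"az":0}]}}

```text
clock: 14.63
position: [581.1, -101.8, 243.0]
ee_rot: [-0.528, 0.849, 0.001, -0.002]
contact_force: [-0.2, 0.6, -1.3]
gripper_width: 22.7
grasp_force: 59.7
```

{"api": "send_rows", "payload": {"targets": [{"gripper":1,"x":0,"y":0,"z":0,"ax":0,"ay":0,"az":0},{"gripper":1,"x":0,"y":0,"z":0,"ax":0,"ay":0,"az":0},{"gripper":1,"x":0,"y":0,"z":0,"ax":0,"ay":0,"az":0}]}}

```text
clock: 14.88
position: [580.9, -97.3, 244.3]
ee_rot: [-0.53, 0.848, 0.0, -0.0]
contact_force: [-0.8, -0.7, -0.5]
gripper_width: 22.8
grasp_force: 59.7
```

```bash
python3 -c "
from h import *
plan((579.8,-98.1,145),153.95,5)"
```

```text
pos [580.9 -97.3 244.3] yaw 154.0 tilt [-0.06  0.01] t 14.88 F [-0.8 -0.7 -0.5] w 22.8
[0.02, 0.01, 1.99] az 0.01
[0.02, 0.01, 1.99] az 0.01
[0.02, 0.01, 1.99] az 0.01
[0.02, 0.01, 1.99] az 0.01
[0.02, 0.01, 1.99] az 0.01
```

{"api": "send_rows", "payload": {"targets": [{"gripper":1,"x":0.1,"y":0.06,"z":2.3,"ax":0,"ay":0,"az":0},{"gripper":1,"x":0,"y":0,"z":3,"ax":0,"ay":0,"az":0},{"gripper":1,"x":0,"y":0,"z":3,"ax":0,"ay":0,"az":0},{"gripper":1,"x":0,"y":0,"z":1.5,"ax":0,"ay":0,"az":0},{"gripper":1,"x":0,"y":0,"z":0.4,"ax":0,"ay":0,"az":0}]}}

```text
clock: 15.3
position: [577.9, -97.4, 139.4]
ee_rot: [-0.53, 0.848, 0.002, -0.003]
contact_force: [-1.2, -0.2, -2.1]
gripper_width: 22.8
grasp_force: 59.7
```

{"api": "send_rows", "payload": {"targets": [{"gripper":1,"x":0,"y":0,"z":0,"ax":0,"ay":0,"az":0},{"gripper":1,"x":0,"y":0,"z":0,"ax":0,"ay":0,"az":0},{"gripper":1,"x":0,"y":0,"z":0,"ax":0,"ay":0,"az":0}]}}

```text
clock: 15.55
position: [581.6, -98.4, 144.7]
ee_rot: [-0.53, 0.848, -0.001, 0.002]
contact_force: [0.3, -0.3, -1.3]
gripper_width: 22.5
grasp_force: 59.7
```

```bash
python3 -c "
from h import *
plan((579.8,-98.2,136),153.95,5)"
```

```text
pos [581.6 -98.4 144.7] yaw 154.01 tilt [ 0.21 -0.01] t 15.55 F [ 0.3 -0.3 -1.3] w 22.5
[0.01, 0.03, 0.17] az 0.01
[0.01, 0.03, 0.17] az 0.01
[0.01, 0.03, 0.17] az 0.01
[0.01, 0.03, 0.17] az 0.01
[0.01, 0.03, 0.17] az 0.01
```

{"api": "send_rows", "payload": {"targets": [{"gripper":1,"x":0,"y":0.05,"z":0.2,"ax":0,"ay":0,"az":0},{"gripper":1,"x":0,"y":0,"z":0.2,"ax":0,"ay":0,"az":0},{"gripper":1,"x":0,"y":0,"z":0.1,"ax":0,"ay":0,"az":0},{"gripper":1,"x":0,"y":0,"z":0,"ax":0,"ay":0,"az":0},{"gripper":1,"x":0,"y":0,"z":0,"ax":0,"ay":0,"az":0}]}}

```text
clock: 15.97
position: [579.8, -98.9, 137.9]
ee_rot: [-0.529, 0.848, -0.0, 0.0]
contact_force: [0.1, -0.1, -0.8]
gripper_width: 22.5
grasp_force: 59.7
```

```bash
python3 -c "
from h import *
plan((579.8,-98.2,126),153.95,10)"
```

```text
pos [579.8 -98.9 137.9] yaw 153.93 tilt [ 0. -0.] t 15.97 F [ 0.1 -0.1 -0.8] w 22.5
[-0.01, 0.0, 0.12] az -0.0
[-0.01, 0.0, 0.12] az -0.0
[-0.01, 0.0, 0.12] az -0.0
[-0.01, 0.0, 0.12] az -0.0
[-0.01, 0.0, 0.12] az -0.0
[-0.01, 0.0, 0.12] az -0.0
[-0.01, 0.0, 0.12] az -0.0
[-0.01, 0.0, 0.12] az -0.0
[-0.01, 0.0, 0.12] az -0.0
[-0.01, 0.0, 0.12] az -0.0
```

{"api": "send_rows", "payload": {"targets": [{"gripper":1,"x":-0.06,"y":0,"z":0.1,"ax":0,"ay":0,"az":0},{"gripper":1,"x":0,"y":0,"z":0.1,"ax":0,"ay":0,"az":0},{"gripper":1,"x":0,"y":0,"z":0.1,"ax":0,"ay":0,"az":0},{"gripper":1,"x":0,"y":0,"z":0.1,"ax":0,"ay":0,"az":0}]}}

```text
clock: 16.3
position: [580.1, -98.3, 133.7]
ee_rot: [-0.529, 0.848, 0.0, -0.0]
contact_force: [-0.1, -0.6, -1.6]
gripper_width: 22.9
grasp_force: 59.7
```

{"api": "send_rows", "payload": {"targets": [{"gripper":1,"x":0,"y":0,"z":0.1,"ax":0,"ay":0,"az":0},{"gripper":1,"x":0,"y":0,"z":0.1,"ax":0,"ay":0,"az":0},{"gripper":1,"x":0,"y":0,"z":0.1,"ax":0,"ay":0,"az":0},{"gripper":1,"x":0,"y":0,"z":0,"ax":0,"ay":0,"az":0}]}}

```text
clock: 16.63
position: [579.9, -98.3, 130.5]
ee_rot: [-0.529, 0.848, 0.0, -0.0]
contact_force: [0.5, -0.3, -1.4]
gripper_width: 22.6
grasp_force: 59.7
```

{"api": "send_rows", "payload": {"targets": [{"gripper":1,"x":0,"y":0,"z":0.2,"ax":0,"ay":0,"az":0},{"gripper":1,"x":0,"y":0,"z":0.2,"ax":0,"ay":0,"az":0},{"gripper":1,"x":0,"y":0,"z":0.2,"ax":0,"ay":0,"az":0},{"gripper":1,"x":0,"y":0,"z":0.2,"ax":0,"ay":0,"az":0},{"gripper":1,"x":0,"y":0,"z":0.2,"ax":0,"ay":0,"az":0}]}}

```text
clock: 17.05
position: [580.0, -98.2, 120.5]
ee_rot: [-0.529, 0.848, 0.0, -0.0]
contact_force: [-0.3, 0.2, -1.2]
gripper_width: 22.5
grasp_force: 59.7
```

{"api": "send_rows", "payload": {"targets": [{"gripper":1,"x":0,"y":0,"z":0.4,"ax":0,"ay":0,"az":0},{"gripper":1,"x":0,"y":0,"z":0.4,"ax":0,"ay":0,"az":0},{"gripper":1,"x":0,"y":0,"z":0.4,"ax":0,"ay":0,"az":0},{"gripper":1,"x":0,"y":0,"z":0.2,"ax":0,"ay":0,"az":0},{"gripper":1,"x":0,"y":0,"z":0,"ax":0,"ay":0,"az":0}]}}

```text
clock: 17.47
position: [579.6, -98.3, 106.0]
ee_rot: [-0.529, 0.848, 0.0, -0.001]
contact_force: [-0.1, -0.8, -1.5]
gripper_width: 22.4
grasp_force: 59.7
```

{"api": "send_rows", "payload": {"targets": [{"gripper":1,"x":0,"y":0,"z":0.1,"ax":0,"ay":0,"az":0},{"gripper":1,"x":0,"y":0,"z":0.1,"ax":0,"ay":0,"az":0},{"gripper":1,"x":0,"y":0,"z":0,"ax":0,"ay":0,"az":0}]}}

```text
clock: 17.72
position: [580.1, -98.2, 104.7]
ee_rot: [-0.529, 0.848, 0.0, -0.0]
contact_force: [0.0, 0.5, -1.7]
gripper_width: 22.6
grasp_force: 59.7
```

{"api": "send_rows", "payload": {"targets": [{"gripper":1,"x":0,"y":0,"z":0.1,"ax":0,"ay":0,"az":0},{"gripper":1,"x":0,"y":0,"z":0.1,"ax":0,"ay":0,"az":0},{"gripper":1,"x":0,"y":0,"z":0,"ax":0,"ay":0,"az":0}]}}

```text
clock: 17.97
position: [580.0, -98.3, 102.7]
ee_rot: [-0.529, 0.848, 0.0, -0.0]
contact_force: [-0.3, -0.6, -2.5]
gripper_width: 22.7
grasp_force: 59.7
```

{"api": "send_rows", "payload": {"targets": [{"gripper":0.3,"x":0,"y":0,"z":0,"ax":0,"ay":0,"az":0},{"gripper":0,"x":0,"y":0,"z":0,"ax":0,"ay":0,"az":0},{"gripper":0,"x":0,"y":0,"z":0,"ax":0,"ay":0,"az":0},{"gripper":-0.3,"x":0,"y":0,"z":0,"ax":0,"ay":0,"az":0},{"gripper":-0.3,"x":0,"y":0,"z":0,"ax":0,"ay":0,"az":0}]}}

```text
clock: 18.38
position: [580.2, -98.3, 103.0]
ee_rot: [-0.529, 0.848, -0.0, 0.0]
contact_force: [-0.1, -0.9, -0.2]
gripper_width: 55.6
grasp_force: 0.0
```

{"api": "send_rows", "payload": {"targets": [{"gripper":-0.3,"x":0,"y":0,"z":-0.5,"ax":0,"ay":0,"az":0},{"gripper":-0.3,"x":0,"y":0,"z":-2,"ax":0,"ay":0,"az":0},{"gripper":-0.3,"x":0,"y":0,"z":-3,"ax":0,"ay":0,"az":0},{"gripper":-0.3,"x":0,"y":0,"z":-3,"ax":0,"ay":0,"az":0},{"gripper":-0.3,"x":0,"y":0,"z":-3,"ax":0,"ay":0,"az":0}]}}

```text
clock: 18.8
position: [579.9, -98.3, 219.5]
ee_rot: [-0.529, 0.848, -0.0, -0.0]
contact_force: [1.0, 1.0, -0.6]
gripper_width: 55.8
grasp_force: 0.0
```

{"api": "send_rows", "payload": {"targets": [{"gripper":-0.3,"x":0,"y":0,"z":-2,"ax":0,"ay":0,"az":0},{"gripper":-0.3,"x":0,"y":0,"z":0,"ax":0,"ay":0,"az":0},{"gripper":-0.3,"x":0,"y":0,"z":0,"ax":0,"ay":0,"az":0},{"gripper":-0.3,"x":0,"y":0,"z":0,"ax":0,"ay":0,"az":0}]}}

```text
clock: 19.13
position: [579.5, -98.2, 237.3]
ee_rot: [-0.529, 0.848, 0.001, -0.0]
contact_force: [-0.3, -0.3, -0.4]
gripper_width: 55.4
grasp_force: 0.0
```

```bash
python3 -c "
from h import *
import rodlook
a=arm.get_image('scene')[0]
cv2.imwrite('pics/e.png',cv2.resize(a[90:310,200:450,::-1],None,fx=2.7,fy=2.7,interpolation=cv2.INTER_CUBIC))
"
```

```text
139 576 [581.5 -98.4 142.9] (array([581.8, -97.9]), array([22.5, 22.8]), 38.8)
90 317 [ 575.8 -106.    98. ] (array([ 580.1, -101.2]), array([25.7, 32.9]), 63.9)
```

View pics/e.png

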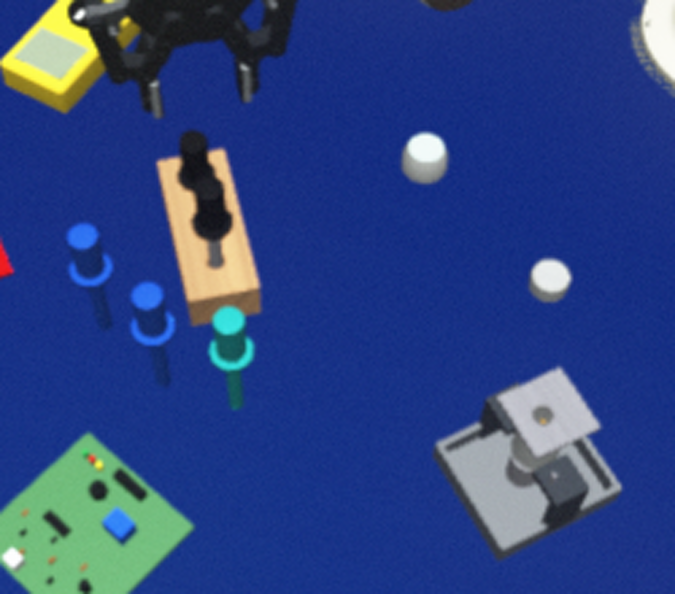

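The rod stands in its hole again (212,220) with its top at 142.9 mm, as before. The tamper hasn't moved (193,160), the cell is in the tray (522,465) and the plate hole (543,415) is clear.

```bash
python3 -c "
from bench import arm
print(arm.job_done())"
```

```text
the job is handed in; nothing more can be done
None
```

The cell was pushed out into the tray, the rod is back in its rack hole, the tamper was left where it stood, and the job was handed in at about 19 s; no verdict came back.

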